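Pin the drill jig to the workpiece and press in its bushes

ROBOT

A 6-joint arm with a two-finger parallel gripper is mounted at the origin on the work surface; the furniture and walls round the work are solid. World frame = base frame: x ahead of the robot, y to its left, z up, the work surface at z = 0. Lengths are in m, angles in rad, forces in N, time in s.
With the tool pointing down it reaches from about 0.4 to 0.825 m from the base axis. Payload 7 kg.
Tool frame: the origin (TCP) lies between the finger pads; the fingertips stand 11 mm ahead of it and the grasp point (between the pads) lies 8 mm behind it (arm.tips_ahead is the distance from the TCP to the fingertips, in m); z points along the fingers, x is the direction in which the jaws open and shut, and the axes are right-handed (so a half turn about z gives the same grasp; the last joint's range is limited). The gripper opens to 88 mm and grips with 3 to 60 N. Pads are 19 mm wide; open, the fingers measure 130 mm over their backs; the gripper's body (78 mm by 193 mm) begins 47 mm behind the grasp point.
Start: joints at [-0.927, 0.359, 0.012, 0, -1.224, -0.288], TCP at [0.235, -0.633, 0.238] pointing down, gripper open.
Joint ranges: [-3.07, 3.07], [-1.43, 2.12], [-1.02, 1.25], [-3.03, 1.67], [-3.05, -0], [-3.03, 3.03]. Speed limits (rad/s): [2.39, 2.39, 3.01, 3.14, 3.14, 3.14].

INTERFACE

Orientations are given as [roll, pitch, yaw] about the fixed x, y, z axes, in that order (R = Rz(yaw) Ry(pitch) Rx(roll)).
In Python, from station import arm, optics, finder gives the robot as it stands. The module is installed in compiled form; this text tells all that it offers.
- The arm moves only by the tool apply_moves, never from a script. Its argument "increments" is one flat list of numbers, 6 for each row, row after row: the shift along the world's x, y, z in m, then the turn, a rotation vector about the world's x, y, z in rad. In form: [tx, ty, tz, rx, ry, rz, tx, ty, tz, rx, ry, rz, ...]. A call has 1 to 20 rows; each row shifts and turns the pose as measured when the row begins; what a row does not reach is not made up. A row lasts 1/12 s, in which the tool goes at most 41.7 mm and 7.16 degrees, less where a joint would pass 70% of its speed; a pose out of reach is approached as far as the arm can. A call with a gripper value outside its range is refused whole. "hand" is the closure, from 0 (fully open) to 1 (shut), set as the call begins (left out, the last holds). The fingers move at their own pace and stop on an object; "force" is the grip in N (left out, the last holds). Time passes only in rows, so rows that do not move let the fingers close. It gives the time, the measured TCP pose, the force and the opening at its end, in the units of the state.
- arm.get_state(): the state, without advancing time (a new reading comes with each control period).
- optics.grab_frame(name): name is "side" or "top" or "wrist"; returns the picture (480x640x3 uint8, red, green, blue); there is no depth.
- optics.camera_model(name): a dict with "fx", "fy", "cx", "cy" (pixels), "dist_coeffs" ([k1, k2, p1, p2, k3] as OpenCV has them; the pictures are not rectified), "world_to_cam" (4x4, takes a point from world to camera coordinates); the wrist camera has in their place "T_tool_cam" (4x4, takes a point from camera to tool coordinates, whose origin is the TCP and whose axes are the tool frame's). Camera axes: x right, y up, looking along -z (the intrinsics and any distortion apply to the point x, -y, -z); pixel columns grow to the right and rows downward; lengths in m; the calibration is good to about 2 mm. A picture is of the moment at which its call begins: read the wrist's pose just before it. camera_model takes no time and is no camera call.
- arm.job_done(): hands the job in, once; it reports no verdict.
Trained networks look in the newest picture that a camera, given by its name, has taken for a name from the list of things; names that differ only in an ending like _2 or _b are one class to them, and where a whole thing is asked for, a point or a joint stands for the part that bears it (a point fixed in the world has none). Each returns a list of dicts, best first, with "conf" (0 to 1); they miss things now and then, are a little off and sometimes report something else, mostly with a low value. They report only what shows in the picture. A call takes as long as a camera call. They do not tell look-alikes from the thing itself.
- finder.find_in(camera, name): "box" ([left, top, right, bottom] in pixels, round what is visible of it).
- finder.landmark_of(camera, name): "point" ([column, row] in pixels: a listed point, or the origin of a listed thing).
The state is a dict: "t": time; "q": joint angles; "qd": joint speeds; "joint_efforts": joint torques, N m; "eef_pos": TCP position; "ee_rot": TCP orientation; "force": force on the tool from outside, world axes, zero at the start; "moment": the same for the moment, N m; "width": finger opening in m.
Only numpy, scipy, OpenCV 4.12 (cv2) and the standard library are available. Lean on these libraries where they do the work, as an engineer would, in place of code of your own. Each camera call takes 0.05 s, during which the arm holds its last target. There are 200 camera calls.

TASK

Get the drill jig ready for drilling. First put the index pin from its stand into the pilot hole of the steel workpiece, which is hidden somewhere below the jig's slot (feel along the slot with the pin's tip until it drops), fully home with its collar down on the jig. Then press every bronze bush on the bench into a bore of its own size, head up, until its shoulder sits flush on the jig, leaving the pin in place and the other tools undisturbed.

Things in the scene. Friction and masses are not known exactly. Their poses are not given: they have to be found in the camera images.
- jig: Fixed aluminium drill jig block on the bench, 300 mm long along its y, from x = -66 to +62 mm (-x side towards the robot), flat top 56 mm above the bench. Origin on its underside; x across, y along, z up. Four bores in a row (x = +26; y = +120 wide, +50 narrow, -50 narrow, -120 mm wide) and, in front of them, a slot along y (middle at x = -36, y = 0).
- slot (a point): Middle of the jig's slot, level with its top; axes as the jig's. Slot 19 mm wide, 64 mm long along y. 26 mm below the jig's top, under the slot, lies the flat top of the workpiece, a fixed steel bar. Its pilot hole (18 mm diameter, 2 mm chamfer, 30 mm deep) is on the slot's centre line, at an unknown place up to 18 mm either way along y from the slot's middle.
- bore_1 (a point): Centre of the mouth of a wide vertical through bore, 45.2 mm diameter with 2 mm chamfer, 56 mm deep, level with the jig's flat top; axes as the jig's. Two spring detents 14 mm below the mouth grip the bush: it enters freely about 10 mm, then must be pressed with about 6 to 18 N until its shoulder meets the jig's top; it then stays.
- bore_2 (a point): Centre of the mouth of a narrow vertical through bore, 37.2 mm diameter with 2 mm chamfer, 56 mm deep, level with the jig's flat top; axes as the jig's. Two spring detents 14 mm below the mouth grip the bush: it enters freely about 10 mm, then must be pressed with about 6 to 18 N until its shoulder meets the jig's top; it then stays.
- bore_3 (a point): Centre of the mouth of a narrow vertical through bore, 37.2 mm diameter with 2 mm chamfer, 56 mm deep, level with the jig's flat top; axes as the jig's. Two spring detents 14 mm below the mouth grip the bush: it enters freely about 10 mm, then must be pressed with about 6 to 18 N until its shoulder meets the jig's top; it then stays.
- bore_4 (a point): Centre of the mouth of a wide vertical through bore, 45.2 mm diameter with 2 mm chamfer, 56 mm deep, level with the jig's flat top; axes as the jig's. Two spring detents 14 mm below the mouth grip the bush: it enters freely about 10 mm, then must be pressed with about 6 to 18 N until its shoulder meets the jig's top; it then stays.
- bush_1_centre (a point): Headed bronze drill bush, upright. Body 44 mm diameter x 34 mm long below (foot tapered 1.5 mm over 5 mm; weight low), head 54 mm diameter x 28 mm tall above; 62 mm overall, 0.2 kg. Point: on its axis half-way up, 31 mm above its foot, 3 mm below the shoulder (head's underside); z up. Fits only the two wide bores, bore_1 and bore_4. May be absent.
- bush_2_centre (a point): Headed bronze drill bush, upright. Body 44 mm diameter x 34 mm long below (foot tapered 1.5 mm over 5 mm; weight low), head 54 mm diameter x 28 mm tall above; 62 mm overall, 0.2 kg. Point: on its axis half-way up, 31 mm above its foot, 3 mm below the shoulder (head's underside); z up. Fits only the two wide bores, bore_1 and bore_4. May be absent.
- bush_3_centre (a point): Headed bronze drill bush, upright. Body 36 mm diameter x 34 mm long below (foot tapered 1.5 mm over 5 mm; weight low), head 46 mm diameter x 28 mm tall above; 62 mm overall, 0.15 kg. Point: on its axis half-way up, 31 mm above its foot, 3 mm below the shoulder (head's underside); z up. Fits only the two narrow bores, bore_2 and bore_3. May be absent.
- bush_4_centre (a point): Headed bronze drill bush, upright. Body 36 mm diameter x 34 mm long below (foot tapered 1.5 mm over 5 mm; weight low), head 46 mm diameter x 28 mm tall above; 62 mm overall, 0.15 kg. Point: on its axis half-way up, 31 mm above its foot, 3 mm below the shoulder (head's underside); z up. Fits only the two narrow bores, bore_2 and bore_3. May be absent.
- pin_centre (a point): Steel index pin, upright, 100 mm, 0.15 kg: shank 16 mm diameter, 50 mm long, last 8 mm tapering to a 6 mm tip; collar 32 mm diameter, 8 mm thick; round dark grip 26 mm diameter, 42 mm tall on top. Point: on its axis half-way up, 50 mm above the tip, at the collar's underside; z up. Starts loose in its stand, tip on the bench. Home, the collar lies on the jig's top; off the hole it stands 24 mm higher.
- pin_stand: Fixed black block 64 x 64 x 40 mm tall with a through hole of 18 mm at its middle, holding the pin. Origin at the centre of its underside, z up.
- screwdriver: Bystander: red-handled screwdriver lying on the bench, 207 mm long, 28 mm wide, 26 mm high. Origin about the middle of its underside.
- bucking_bar: Bystander: bare steel bar 36 x 100 x 28 mm lying on the bench. Origin at the middle of its underside.
- deburr_tool: Bystander: deburring tool with blue handle lying on the bench, 143 mm long, 17 mm thick. Origin about the middle of its underside.
Not all that is in view belongs to the job. What is shaped like the part that bears bush_4_centre but turquoise or white is not meant.

How it is judged:
On the way, in this order (a step that is already met when the one before it is completed fails the run):
1. the index pin is fully home in the hidden hole, its collar on the jig, before any bush is put in a bore (z of pin_centre in the frame of slot between -0.004 and 0.002 m and horizontal distance between pin_centre and slot below 0.026 m and angle between pin_centre's own z axis and vertical below 0.1 rad and horizontal distance between each of bush_1_centre, bush_2_centre and bore_1 above 0.03 m and horizontal distance between each of bush_1_centre, bush_2_centre and bore_4 above 0.03 m and horizontal distance between each of bush_3_centre, bush_4_centre and bore_2 above 0.03 m and horizontal distance between each of bush_3_centre, bush_4_centre and bore_3 above 0.03 m), for 0.2 s.
2. every bush present is pressed home in a bore of its size (((horizontal distance between bush_1_centre and bore_1 below 0.004 m and z of bush_1_centre in the frame of bore_1 below -0.001 m and angle between bush_1_centre's own z axis and vertical below 0.06 rad) or (horizontal distance between bush_1_centre and bore_4 below 0.004 m and z of bush_1_centre in the frame of bore_4 below -0.001 m and angle between bush_1_centre's own z axis and vertical below 0.06 rad)) and ((horizontal distance between bush_2_centre and bore_1 below 0.004 m and z of bush_2_centre in the frame of bore_1 below -0.001 m and angle between bush_2_centre's own z axis and vertical below 0.06 rad) or (horizontal distance between bush_2_centre and bore_4 below 0.004 m and z of bush_2_centre in the frame of bore_4 below -0.001 m and angle between bush_2_centre's own z axis and vertical below 0.06 rad)) and ((horizontal distance between bush_3_centre and bore_2 below 0.004 m and z of bush_3_centre in the frame of bore_2 below -0.001 m and angle between bush_3_centre's own z axis and vertical below 0.06 rad) or (horizontal distance between bush_3_centre and bore_3 below 0.004 m and z of bush_3_centre in the frame of bore_3 below -0.001 m and angle between bush_3_centre's own z axis and vertical below 0.06 rad)) and ((horizontal distance between bush_4_centre and bore_2 below 0.004 m and z of bush_4_centre in the frame of bore_2 below -0.001 m and angle between bush_4_centre's own z axis and vertical below 0.06 rad) or (horizontal distance between bush_4_centre and bore_3 below 0.004 m and z of bush_4_centre in the frame of bore_3 below -0.001 m and angle between bush_4_centre's own z axis and vertical below 0.06 rad))), for 0.2 s.
At the end, for the whole second after the job is handed in: The index pin stands in the pilot hole with its collar within 2 mm of the jig's top, and every bush present stands upright at rest in a bore of its own size, within 4 mm of the bore's axis, its shoulder within 2 mm of the jig's top (all of step 2 and z of pin_centre in the frame of slot between -0.004 and 0.002 m and horizontal distance between pin_centre and slot below 0.026 m and angle between pin_centre's own z axis and vertical below 0.1 rad and linear speed of each of bush_1, bush_2, bush_3, bush_4, pin below 0.02 m/s); the robot touches nothing.
It fails at once if the screwdriver is pushed more than 3 cm from its place (distance of screwdriver from where it was at the start of the episode above 0.03 m).
It fails at once if the bucking bar is pushed more than 3 cm from its place (distance of bucking_bar from where it was at the start of the episode above 0.03 m).
It fails at once if the deburr tool is pushed more than 3 cm from its place (distance of deburr_tool from where it was at the start of the episode above 0.03 m).
Of bush_1, bush_2, bush_3, bush_4 only 3 to 4 are there at a start; the rules pass over those that are not, and their reading is None.
At some moment in a run one of bush_1, bush_2, bush_3, bush_4 may be knocked a few centimetres aside while the robot is not near it.
It also fails if it takes over 210 s, if anything falls off the work surface, if the arm or the gripper's body presses on something with over 40 N, if the wrist force passes 120 N, or if a joint passes its speed limit or range.

## Working session

There is one attempt and no reset: what is moved stays moved. The work goes in short steps, Python scripts to look and compute and a tool call to move; the robot and the scene stay as the last step left them, time stands still between calls to the robot, and variables do not carry over. Pictures are saved under pics/ and viewed, about 12 in all and at most 16, crops included, and the job is handed in when it is done.

Besides the shell and the picture viewer there is one more tool, called after "Request:" by a JSON object that holds its "fn" and its "kwargs", one argument or row to a line. apply_moves: Moves the arm, as the interface text tells. Its arguments: {"type":"object","properties":{"increments":{"type":"array"},"hand":{"type":"number"},"force":{"type":"number"}},"required":["increments"]}

```bash
mkdir -p pics; cat > h.py <<'E'
import numpy as np, cv2
from station import arm, optics, finder
from scipy.spatial.transform import Rotation as R
def ray(cam,px,st=None):
    m=optics.camera_model(cam)
    K=np.array([[m['fx'],0,m['cx']],[0,m['fy'],m['cy']],[0,0,1.]])
    u=cv2.undistortPoints(np.array([[px]],float),K,np.array(m['dist_coeffs'],float))[0,0]
    d=np.array([u[0],-u[1],-1.])
    if 'world_to_cam' in m: T=np.linalg.inv(np.array(m['world_to_cam']))
    else:
        W=np.eye(4); W[:3,:3]=R.from_euler('xyz',st['ee_rot']).as_matrix(); W[:3,3]=st['eef_pos']
        T=W@np.array(m['T_tool_cam'])
    return T[:3,3],T[:3,:3]@d
def atz(cam,px,z,st=None):
    o,d=ray(cam,px,st); return o+d*(z-o[2])/d[2]
def proj(cam,P,st=None):
    m=optics.camera_model(cam)
    K=np.array([[m['fx'],0,m['cx']],[0,m['fy'],m['cy']],[0,0,1.]])
    if 'world_to_cam' in m: T=np.array(m['world_to_cam'])
    else:
        W=np.eye(4); W[:3,:3]=R.from_euler('xyz',st['ee_rot']).as_matrix(); W[:3,3]=st['eef_pos']
        T=np.linalg.inv(W@np.array(m['T_tool_cam']))
    p=T[:3,:3]@np.array(P,float)+T[:3,3]; p=np.array([p[0],-p[1],-p[2]])
    return cv2.projectPoints(p.reshape(1,1,3),np.zeros(3),np.zeros(3),K,np.array(m['dist_coeffs'],float))[0].ravel()
def save(n,im,s=1): cv2.imwrite('pics/'+n+'.png',cv2.resize(im[:,:,::-1],None,fx=s,fy=s))
E
python3 - <<'E'
from h import *
np.set_printoptions(precision=3,suppress=True)
s=arm.get_state(); print({k:np.round(v,3) for k,v in s.items()})
zs=dict(jig=0,slot=.056,bore_1=.056,bore_2=.056,bush_1_centre=.031,bush_3_centre=.031,pin_centre=.05,pin_stand=0,screwdriver=0,bucking_bar=0,deburr_tool=0)
for c in ['top','side']:
    im=optics.grab_frame(c); save(c+'0',im)
    print(c, ray(c,[320,240]))
    for n,z in zs.items():
        print(c,n,[(round(float(r['conf']),2),np.round(r['point']),atz(c,r['point'],z)) for r in finder.landmark_of(c,n)[:6]])
E
```

```text
{'t': np.float64(0.0), 'q': array([-0.927,  0.359,  0.011, -0.   , -1.224, -0.288]), 'qd': array([ 0.001,  0.   ,  0.001, -0.   ,  0.001, -0.002]), 'joint_efforts': array([  0.   , -58.273,  29.307,   6.997,   0.007,  -0.   ]), 'eef_pos': array([ 0.235, -0.632,  0.237]), 'ee_rot': array([-3.141, -0.002,  1.926]), 'force': array([-0.078, -0.165,  0.464]), 'moment': array([0.034, 0.   , 0.   ]), 'width': np.float64(0.088)}
top (array([ 0.395, -0.002,  1.213]), array([ 0.094,  0.028, -0.995]))
top jig [(0.73, array([381., 218.]), array([ 0.554, -0.088,  0.   ])), (0.5, array([411., 203.]), array([ 0.584, -0.147,  0.   ]))]
top slot [(0.92, array([386., 231.]), array([ 0.522, -0.093,  0.056])), (0.42, array([412., 201.]), array([ 0.579, -0.142,  0.056]))]
top bore_1 [(0.93, array([453., 202.]), array([ 0.578, -0.219,  0.056])), (0.8, array([358., 200.]), array([ 0.58 , -0.039,  0.056])), (0.68, array([412., 204.]), array([ 0.573, -0.141,  0.056]))]
top bore_2 [(0.93, array([453., 202.]), array([ 0.578, -0.219,  0.056])), (0.8, array([358., 200.]), array([ 0.58 , -0.039,  0.056])), (0.68,
[... 1619 characters left out ...]
]), array([ 0.585, -0.17 ,  0.031])), (0.43, array([227., 311.]), array([0.618, 0.239, 0.031])), (0.35, array([299., 226.]), array([ 0.579, -0.061,  0.031]))]
side bush_3_centre []
side pin_centre [(0.52, array([396., 200.]), array([ 0.374, -0.216,  0.05 ])), (0.41, array([382., 238.]), array([ 0.371, -0.06 ,  0.05 ]))]
side pin_stand [(0.97, array([392., 214.]), array([ 0.379, -0.218,  0.   ]))]
side screwdriver [(0.94, array([226., 314.]), array([0.634, 0.224, 0.   ])), (0.21, array([320., 184.]), array([ 0.606, -0.291,  0.   ]))]
side bucking_bar []
side deburr_tool [(0.75, array([382., 240.]), array([ 0.38 , -0.109,  0.   ])), (0.51, array([312., 230.]), array([ 0.555, -0.09 ,  0.   ]))]
```

View pics/top0.png

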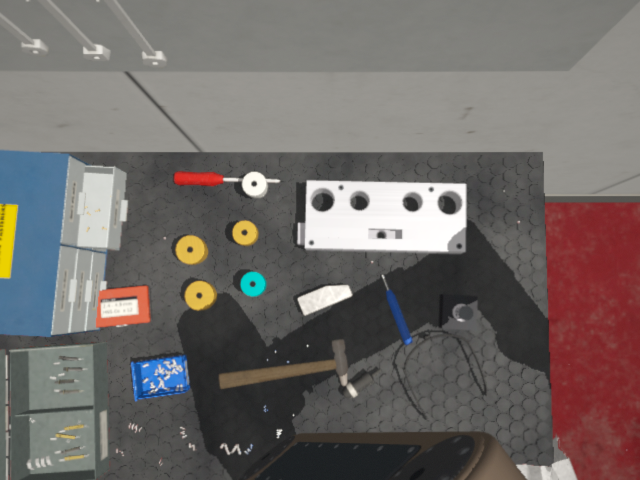

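View pics/side0.png

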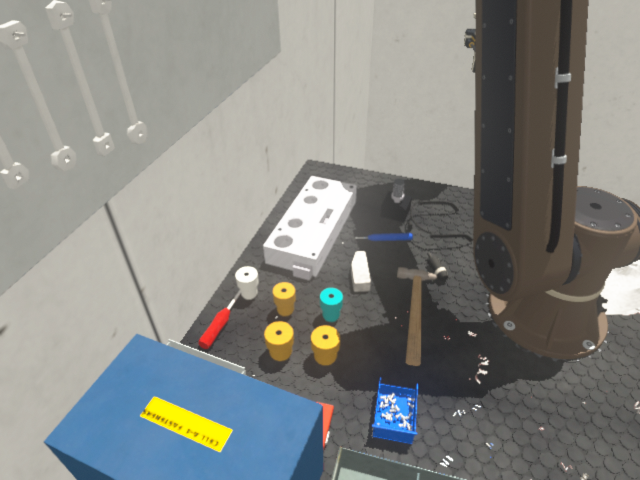

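Top view: three bronze bushes (191,249) and (200,295), both large, and (245,232), small. Look-alikes to avoid: turquoise (252,284) and white (254,184). The pin in its stand is at about (461,312), and the jig bores run left to right (322,200), (359,201), (412,203), (449,203). I'm refining these by segmentation and a close crop.

```bash
python3 - <<'E'
from h import *
np.set_printoptions(precision=4,suppress=True)
im=optics.grab_frame('top')
a=cv2.resize(im[170:260,290:480],(800,379),interpolation=cv2.INTER_CUBIC)
b=cv2.resize(im[290:340,430:490],(240,200),interpolation=cv2.INTER_CUBIC)
c=cv2.resize(im[215:315,170:270],(220,220)); 
o=np.zeros((600,800,3),np.uint8); o[:379]=a; o[380:580,:240]=b; o[380:600,250:470]=c; save('crop1',o)
hsv=cv2.cvtColor(im,cv2.COLOR_RGB2HSV)
m=cv2.inRange(hsv,(15,120,90),(32,255,255)); m[:, :165]=0;m[:,270:]=0; m[330:]=0
n,l,st,ce=cv2.connectedComponentsWithStats(m)
for i in range(1,n):
    if st[i,4]>200: print(st[i],ce[i],[atz('top',ce[i],z) for z in (.062,.05)])
for p in [(322,200),(359,201),(412,203),(449.5,203),(385,234)]: print(p,atz('top',p,.056))
print('pin',atz('top',(462,312),.1), 'stand', )
for n in ['bush_1','bush_3','bush_1_centre']:
  for cam in ['top']:
    print(n,[(round(float(r['conf']),2),np.round(r['box'])) for r in finder.find_in(cam,'bush_1_centre')]); break
# corners of jig top
print([atz('top',p,.056) for p in [(307,181),(466,184),(466,251),(307,247)]])
E
```

```text
[232 220  27  26 518] [244.6351 232.7799] [array([0.5172, 0.1721, 0.062 ]), array([0.5185, 0.1739, 0.05  ])]
[175 235  33  30 745] [190.9799 249.6013] [array([0.4854, 0.2716, 0.062 ]), array([0.4863, 0.2745, 0.05  ])]
[184 280  33  31 748] [199.9198 295.1457] [array([0.4009, 0.2527, 0.062 ]), array([0.401 , 0.2554, 0.05  ])]
(322, 200) [0.5805 0.0279 0.056 ]
(359, 201) [ 0.5788 -0.042   0.056 ]
(412, 203) [ 0.5751 -0.1417  0.056 ]
(449.5, 203) [ 0.5752 -0.2121  0.056 ]
(385, 234) [ 0.5163 -0.0907  0.056 ]
pin [ 0.3727 -0.2231  0.1   ] stand
bush_1 [(0.75, array([171., 170., 277., 188.]))]
bush_3 [(0.75, array([171., 170., 277., 188.]))]
bush_1_centre [(0.75, array([171., 170., 277., 188.]))]
[array([0.6168, 0.0565, 0.056 ]), array([ 0.6115, -0.2436,  0.056 ]), array([ 0.4848, -0.2413,  0.056 ]), array([0.4914, 0.0555, 0.056 ])]
```

View pics/crop1.png

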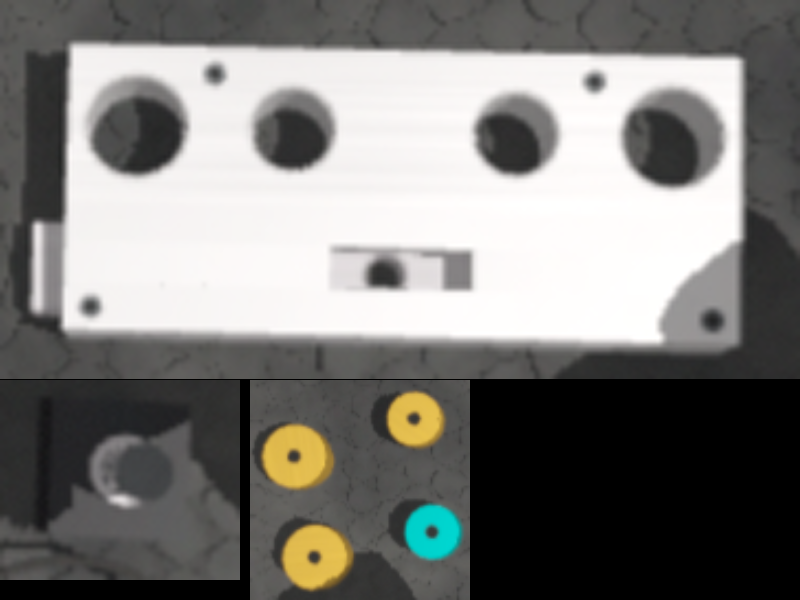

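The crop shows the pilot hole visible in the slot, at about (381,234.6) in the full picture. The bores, pin and bushes look as described. I'm moving over the pin and turning the jaws along the jig's x.

Request:
{"fn": "apply_moves", "kwargs": {
  "increments": [0.011, 0.031, 0.002, 0, 0, 0.1, 0.011, 0.031, 0.002, 0, 0, 0.1, 0.011, 0.031, 0.002, 0, 0, 0.1, 0.011, 0.031, 0.002, 0, 0, 0.1, 0.011, 0.031, 0.002, 0, 0, 0.1, 0.011, 0.031, 0.002, 0, 0, 0.1, 0.011, 0.031, 0.002, 0, 0, 0.1, 0.011, 0.031, 0.002, 0, 0, 0.1, 0.011, 0.031, 0.002, 0, 0, 0.1, 0.011, 0.031, 0.002, 0, 0, 0.1, 0.011, 0.031, 0.002, 0, 0, 0.1, 0.011, 0.031, 0.002, 0, 0, 0.1, 0, 0, 0, 0, 0, 0],
  "hand": 0
}}

```text
t: 2.48
eef_pos: [0.3681, -0.2461, 0.2608]
ee_rot: [-3.139, 0.003, -3.101]
force: [-0.4, 0.4, -0.3]
width: 0.0878
```

```bash
python3 - <<'E'
from h import *
np.set_printoptions(precision=4,suppress=True)
s=arm.get_state(); print(s['eef_pos'],s['ee_rot'],s['q'])
print(np.array(optics.camera_model('wrist')['T_tool_cam']))
im=optics.grab_frame('wrist'); save('w1',im)
print('pin',[(r['conf'],r['point'],atz('wrist',r['point'],.05,s)) for r in finder.landmark_of('wrist','pin_centre')[:2]])
print('stand',[(r['conf'],r['point'],atz('wrist',r['point'],.0,s)) for r in finder.landmark_of('wrist','pin_stand')[:2]])
# jig fit from top view
px=[(322.8,199.5),(359.6,200.4),(412.6,201.4),(449.8,202.5)]
B=np.array([atz('top',p,.056)[:2] for p in px]); print(B)
L=np.array([[.026,.12],[.026,.05],[.026,-.05],[.026,-.12]])
lc=L-L.mean(0); bc=B-B.mean(0); th=np.arctan2((lc[:,0]*bc[:,1]-lc[:,1]*bc[:,0]).sum(),(lc*bc).sum())
M=np.array([[np.cos(th),-np.sin(th)],[np.sin(th),np.cos(th)]]); t=B.mean(0)-M@L.mean(0)
print(th,t,'bores',(M@L.T).T+t,'slot',M@[-.036,0]+t)
h=atz('top',(381,234.6),.030)[:2]; print('hole',h,'jig',M.T@(h-t))
print('pin top',atz('top',(466.5,313),.1))
E
```

```text
[ 0.3681 -0.2461  0.2608] [-3.139   0.0029 -3.1013] [-0.1394 -0.0551 -0.4352  0.0022 -1.1874  0.1788]
[[ 1.      0.0008  0.      0.0005]
 [ 0.0008 -0.9509 -0.3095 -0.0843]
 [-0.0002  0.3095 -0.9509 -0.146 ]
 [ 0.      0.      0.      1.    ]]
pin [(0.86, [315.7, 224.5], array([ 0.3718, -0.2302,  0.05  ]))]
stand [(0.97, [316.6, 210.2], array([ 0.3716, -0.2321,  0.    ]))]
[[ 0.5815  0.0264]
 [ 0.5799 -0.0431]
 [ 0.5782 -0.1429]
 [ 0.5762 -0.2127]]
-0.02135691945574978 [ 0.5529 -0.0925] bores [[ 0.5815  0.0269]
 [ 0.58   -0.0431]
 [ 0.5779 -0.1431]
 [ 0.5764 -0.213 ]] slot [ 0.517  -0.0917]
hole [ 0.5178 -0.085 ] jig [-0.0353  0.0068]
pin top [ 0.371 -0.231  0.1  ]
```

View pics/w1.png

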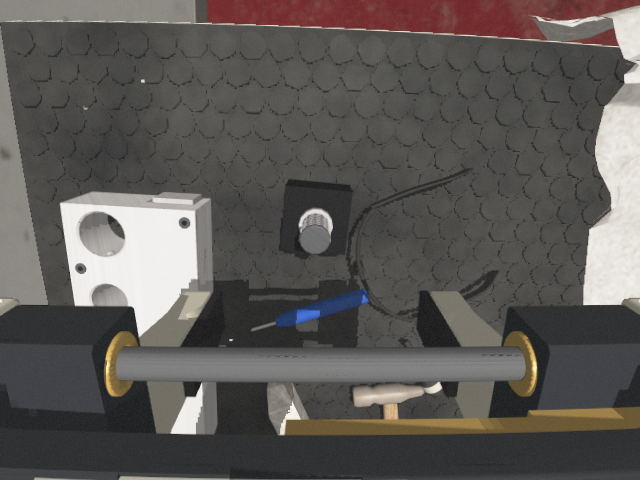

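The wrist view shows the pin grip top at (316,236) in its stand. It agrees with the top view at (0.3715, -0.231), so I'm descending.

Request:
{"fn": "apply_moves", "kwargs": {
  "increments": [0.001, 0.005, -0.03, 0, 0, -0.02, 0.001, 0.005, -0.03, 0, 0, -0.02, 0.001, 0.005, -0.03, 0, 0, -0.02, 0, 0, -0.03, 0, 0, 0, 0, 0, -0.03, 0, 0, 0, 0, 0, -0.02, 0, 0, 0, 0, 0, 0, 0, 0, 0]
}}

```text
t: 3.22
eef_pos: [0.3677, -0.2419, 0.0859]
ee_rot: [-3.135, 0.007, 3.089]
force: [-1.5, 1.4, 0.7]
width: 0.0878
```

Request:
{"fn": "apply_moves", "kwargs": {
  "increments": [0.004, 0.011, 0, 0.0066, 0.007, 0.031, 0, 0, 0, 0, 0, 0, 0, 0, -0.008, 0, 0, 0, 0, 0, 0, 0, 0, 0]
}}

```text
t: 3.55
eef_pos: [0.3721, -0.2331, 0.0789]
ee_rot: [3.142, -0.002, 3.116]
force: [-0.3, -0.1, -0.5]
width: 0.0877
```

Request:
{"fn": "apply_moves", "kwargs": {
  "increments": [-0.0005, 0.0022, -0.002, 0, 0, 0, 0, 0, 0, 0, 0, 0, 0, 0, 0, 0, 0, 0, 0, 0, 0, 0, 0, 0, 0, 0, 0, 0, 0, 0, 0, 0, 0, 0, 0, 0, 0, 0, 0, 0, 0, 0, 0, 0, 0, 0, 0, 0],
  "hand": 1,
  "force": 30
}}

```text
t: 4.22
eef_pos: [0.3737, -0.2311, 0.0797]
ee_rot: [-3.141, 0.005, 3.116]
force: [-0.1, 0.6, 0.1]
width: 0.0396
```

Request:
{"fn": "apply_moves", "kwargs": {
  "increments": [0, 0, 0, 0, 0, 0, 0, 0, 0, 0, 0, 0, 0, 0, 0, 0, 0, 0, 0, 0, 0, 0, 0, 0]
}}

```text
t: 4.55
eef_pos: [0.3737, -0.2312, 0.0797]
ee_rot: [-3.141, 0.005, 3.116]
force: [1.0, -0.2, 0.3]
width: 0.0256
```

Request:
{"fn": "apply_moves", "kwargs": {
  "increments": [0, 0, 0.03, 0, 0, 0, 0, 0, 0.03, 0, 0, 0, 0, 0, 0.03, 0, 0, 0, 0, 0, 0.02, 0, 0, 0, 0.02, 0.02, 0, 0, 0, 0, 0.025, 0.025, 0, 0, 0, 0, 0.025, 0.025, 0, 0, 0, 0, 0.025, 0.025, 0, 0, 0, 0, 0.025, 0.025, 0, 0, 0, 0, 0.015, 0.015, 0, 0, 0, 0, 0.01, 0.01, 0, 0, 0, 0, 0, 0, 0, 0, 0, 0]
}}

```text
t: 5.55
eef_pos: [0.5213, -0.0785, 0.1938]
ee_rot: [3.14, 0.003, 3.111]
force: [-0.4, -0.9, -1.8]
width: 0.0254
```

```bash
python3 - <<'E'
from h import *
np.set_printoptions(precision=4,suppress=True)
s=arm.get_state(); print(s['eef_pos'],s['ee_rot'],s['force'],s['width'])
im=optics.grab_frame('wrist'); save('w2',im)
print('hole/slot expected', proj('wrist',[.5178,-.085,.03],s), proj('wrist',[.517,-.0917,.056],s))
for n,z in [('pin_centre',s['eef_pos'][2]-.03),('slot',.056)]:
  print(n,[(r['conf'],r['point'],atz('wrist',r['point'],z,s)) for r in finder.landmark_of('wrist',n)[:2]])
E
```

```text
[ 0.5213 -0.0785  0.1938] [3.1403 0.0034 3.111 ] [-0.3628 -0.9425 -1.8246] 0.025409512409471768
hole/slot expected [324.3121 212.9337] [325.3644 212.7029]
pin_centre [(0.68, [323.4, 292.7], array([ 0.5193, -0.0782,  0.1638]))]
slot [(0.81, [321.2, 212.5], array([ 0.5201, -0.092 ,  0.056 ]))]
```

View pics/w2.png

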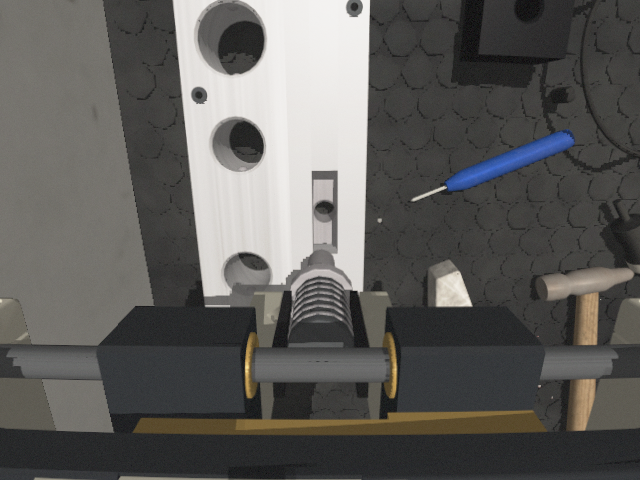

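The wrist view shows the slot spanning (313-337, 171-251), the pilot hole at (324,210), and the pin hanging upright with its tip near (321,252). Bores 4 and 3 are at (231,38) and (239,144).

```bash
python3 - <<'E'
from h import *
np.set_printoptions(precision=4,suppress=True)
s=arm.get_state()
for p,z in [((324,210.5),.03),((324.5,211),.056),((231,38),.056),((239,144),.056),((321,252),s['eef_pos'][2]-.0797)]: print(p,atz('wrist',p,z,s))
e=s['eef_pos']; print('tip exp',proj('wrist',[e[0],e[1],e[2]-.0797],s))
E
```

```text
(324, 210.5) [ 0.5154 -0.089   0.03  ]
(324.5, 211) [ 0.5151 -0.095   0.056 ]
(231, 38) [ 0.5732 -0.2146  0.056 ]
(239, 144) [ 0.5741 -0.1458  0.056 ]
(321, 252) [ 0.518  -0.0836  0.1141]
tip exp [319.7035 256.928 ]
```

Request:
{"fn": "apply_moves", "kwargs": {
  "increments": [-0.003, -0.007, -0.01, -0.001, 0.0034, 0.009, 0, 0, -0.02, 0, 0, 0, 0, 0, -0.02, 0, 0, 0, 0, 0, 0, 0, 0, 0, 0, 0, 0, 0, 0, 0]
}}

```text
t: 6.12
eef_pos: [0.5112, -0.0931, 0.1417]
ee_rot: [3.141, -0.001, 3.116]
force: [-0.2, -0.0, -0.6]
width: 0.0253
```

```bash
python3 - <<'E'
from h import *
np.set_printoptions(precision=4,suppress=True)
s=arm.get_state(); print(s['eef_pos'],s['qd'])
im=optics.grab_frame('wrist'); s2=arm.get_state(); print(s2['eef_pos']); save('w3',im[120:300,200:440],3)
e=s2['eef_pos']; print('tip exp',proj('wrist',[e[0],e[1],e[2]-.0797],s2),'hole exp',proj('wrist',[.5178,-.085,.03],s2))
E
```

```text
[ 0.5112 -0.0931  0.1417] [-0.0223  0.0141 -0.0464 -0.0112  0.0207  0.0128]
[ 0.5108 -0.093   0.1416]
tip exp [319.1714 257.017 ] hole exp [309.5307 252.0113]
```

View pics/w3.png

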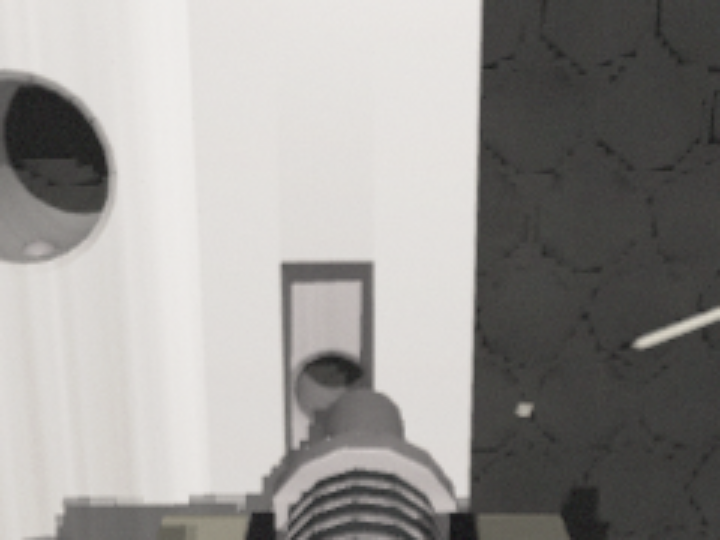

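The crop shows slot edges at columns 294.3 and 324.3 with its end at row 207.7. The hole is at about (309.7,248) and the pin tip at about (321,257).

```bash
python3 - <<'E'
from h import *
np.set_printoptions(precision=4,suppress=True)
s=arm.get_state(); print(s['eef_pos'],s['ee_rot'])
for p,z in [((309.4,230),.056),((309.4,207.7),.056),((309.7,248),.03),((321,257),.0617)]: print(p,atz('wrist',p,z,s))
E
```

```text
[ 0.5108 -0.093   0.1416] [ 3.1412 -0.0018  3.1154]
(309.4, 230) [ 0.5164 -0.1087  0.056 ]
(309.4, 207.7) [ 0.5159 -0.1228  0.056 ]
(309.7, 248) [ 0.5176 -0.088   0.03  ]
(321, 257) [ 0.5097 -0.0929  0.0617]
```

Request:
{"fn": "apply_moves", "kwargs": {
  "increments": [0.0067, 0.006, 0, 0, 0.0, 0, 0, 0, 0, 0, 0, 0, 0, 0, 0, 0, 0, 0]
}}

```text
t: 6.42
eef_pos: [0.5188, -0.0876, 0.1439]
ee_rot: [3.141, 0.001, 3.114]
force: [-0.4, -0.4, -1.4]
width: 0.0254
```

Request:
{"fn": "apply_moves", "kwargs": {
  "increments": [-0.001, 0.001, -0.01, 0, 0, 0, 0, 0, -0.008, 0, 0, 0, 0, 0, -0.008, 0, 0, 0, 0, 0, 0, 0, 0, 0]
}}

```text
t: 6.75
eef_pos: [0.5186, -0.0859, 0.1171]
ee_rot: [3.14, 0.004, 3.115]
force: [-0.7, 0.0, -1.9]
width: 0.0256
```

Request:
{"fn": "apply_moves", "kwargs": {
  "increments": [-0.0005, -0.0005, -0.006, -0.001, 0.004, 0, 0, 0, -0.006, 0, 0, 0, 0, 0, -0.004, 0, 0, 0, 0, 0, 0, 0, 0, 0]
}}

```text
t: 7.08
eef_pos: [0.518, -0.0863, 0.0985]
ee_rot: [-3.141, -0.001, 3.116]
force: [0.4, 1.0, -1.7]
width: 0.0251
```

Tip is 11 mm below the workpiece surface, so it has dropped into the hole. Continuing home.

Request:
{"fn": "apply_moves", "kwargs": {
  "increments": [0, 0, -0.005, 0, 0, 0, 0, 0, -0.004, 0, 0, 0, 0, 0, -0.003, 0, 0, 0, 0, 0, -0.003, 0, 0, 0, 0, 0, -0.002, 0, 0, 0]
}}

```text
t: 7.5
eef_pos: [0.5187, -0.087, 0.0848]
ee_rot: [-3.139, 0.0, 3.118]
force: [-10.4, 6.0, 23.8]
width: 0.0256
```

Request:
{"fn": "apply_moves", "kwargs": {
  "increments": [0, 0, 0.001, 0, 0, 0, 0, 0, 0, 0, 0, 0, 0, 0, 0, 0, 0, 0, 0, 0, 0, 0, 0, 0, 0, 0, 0, 0, 0, 0, 0, 0, 0, 0, 0, 0, 0, 0, 0.02, 0, 0, 0, 0, 0, 0.03, 0, 0, 0, 0, 0, 0.04, 0, 0, 0, 0, 0.02, 0.035, 0, 0, 0, 0, 0.035, 0.02, 0, 0, 0, 0, 0.04, 0, 0, 0, 0, 0, 0.04, 0, 0, 0, 0, 0, 0.04, 0, 0, 0, 0, 0, 0.02, 0, 0, 0, 0, 0, 0, 0, 0, 0, 0, 0, 0, 0, 0, 0, 0],
  "hand": 0
}}

```text
t: 8.92
eef_pos: [0.516, 0.1159, 0.2374]
ee_rot: [3.142, -0.001, 3.114]
force: [0.4, -0.2, 0.1]
width: 0.0875
```

```bash
cat > b.py <<'E'
from h import *
np.set_printoptions(precision=4,suppress=True)
def bush(im,cam,s=None):
    hsv=cv2.cvtColor(im,cv2.COLOR_RGB2HSV)
    m=cv2.inRange(hsv,(15,120,90),(32,255,255))
    if cam=='top': m[:, :165]=0;m[330:]=0
    n,l,st,ce=cv2.connectedComponentsWithStats(m)
    for i in range(1,n):
        if st[i,4]>150: print(st[i],ce[i],atz(cam,ce[i],.062,s))
s=arm.get_state(); print(s['eef_pos'],s['ee_rot'],s['force'],s['width'])
im=optics.grab_frame('top'); bush(im,'top'); w=optics.grab_frame('wrist')
o=np.zeros((600,800,3),np.uint8); o[:480,:640]=cv2.resize(im[160:340,170:490],(640,360)).repeat(1,0) if 0 else 0
o[:360,:640]=cv2.resize(im[160:340,170:490],(640,360)); o[360:,:320]=cv2.resize(w,(320,240)); 
import sys; save(sys.argv[1],o)
E
python3 b.py c2
```

```text
[0.516  0.1159 0.2374] [ 3.1415 -0.0008  3.1141] [ 0.3743 -0.1834  0.061 ] 0.08747647776765827
[180 244  28  21 329] [195.8024 255.3951] [0.4746 0.2623 0.062 ]
[184 280  33  30 740] [199.9851 295.0135] [0.4012 0.2526 0.062 ]
```

View pics/c2.png

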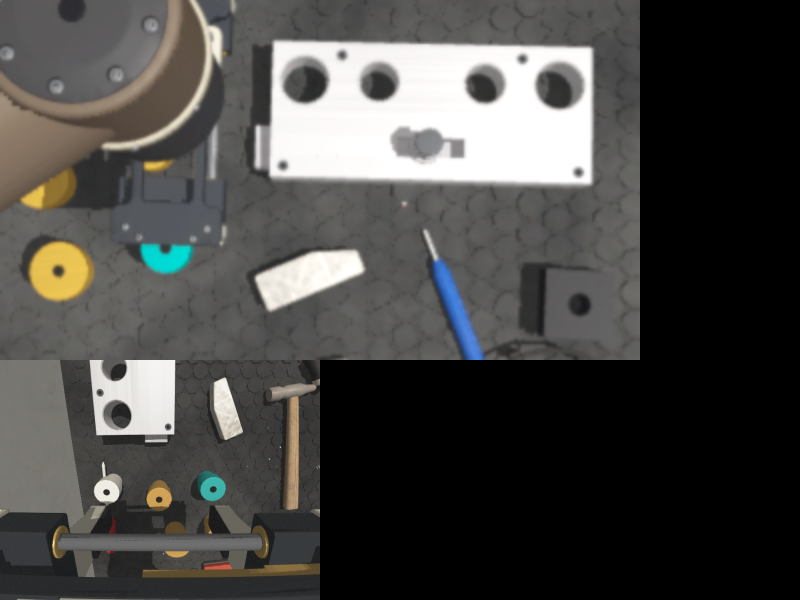

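The composite shows the pin standing home in the slot, with its collar on the jig. The small bush is in the wrist view near (318,280), and the white and turquoise look-alikes flank it.

```bash
cat > w.py <<'E'
from h import *
np.set_printoptions(precision=4,suppress=True)
s=arm.get_state(); print(s['eef_pos'],s['ee_rot'],s['force'],s['width'])
w=optics.grab_frame('wrist'); hsv=cv2.cvtColor(w,cv2.COLOR_RGB2HSV)
m=cv2.inRange(hsv,(10,90,60),(32,255,255)); m[360:]=0
n,l,st,ce=cv2.connectedComponentsWithStats(m)
for i in range(1,n):
    if st[i,4]>150:
        sub=(l==i); hol=cv2.inRange(hsv[...,2],0,60)
        print('blob',st[i],ce[i],atz('wrist',ce[i],.055,s))
        x,y,ww,h=st[i,:4]; g=hol[y:y+h,x:x+ww].copy()
        n2,l2,s2,c2=cv2.connectedComponentsWithStats(g)
        for j in range(1,n2):
            t=s2[j]
            if 15<t[4]<1200 and t[0]>0 and t[1]>0 and t[0]+t[2]<ww and t[1]+t[3]<h: print('  hole',t,c2[j]+[x,y],atz('wrist',c2[j]+[x,y],.062,s))
E
python3 w.py
```

```text
[0.516  0.1146 0.2373] [-3.1414 -0.001   3.1124] [ 0.4158 -0.5806 -0.5375] 0.08783249375238066
blob [ 572   74   26  210 2967] [587.0792 175.3495] [0.286  0.0857 0.055 ]
blob [ 292  241   52   62 2357] [317.9147 272.5168] [0.519  0.1678 0.055 ]
  hole [20 34 12 11 98] [317.6837 279.7347] [0.5193 0.1718 0.062 ]
blob [568 259  21  41 286] [578.4965 281.6923] [0.2762 0.1851 0.055 ]
blob [407 309  18  38 361] [413.8227 330.6925] [0.4291 0.2309 0.055 ]
blob [330 324  45  24 783] [350.3014 336.6105] [0.4901 0.2353 0.055 ]
blob [105 331  33  29 496] [119.6875 343.75  ] [0.7156 0.2377 0.055 ]
  hole [13 15  8 11 33] [121.5758 350.9394] [0.711  0.2414 0.062 ]
blob [504 331  33  29 492] [520.7846 343.8435] [0.3225 0.25   0.055 ]
  hole [11 15  8  9 21] [518.381  349.3333] [0.3281 0.2513 0.062 ]
```

Request:
{"fn": "apply_moves", "kwargs": {
  "increments": [0.0015, 0.029, -0.02, 0, 0, 0, 0.0015, 0.026, -0.02, 0, 0, 0, 0, 0, -0.03, 0, 0, 0, 0, 0, -0.03, 0, 0, 0, 0, 0, -0.02, 0, 0, 0, 0, 0, -0.01, 0, 0, 0, 0, 0, 0, 0, 0, 0],
  "hand": 0.25
}}

```text
t: 9.65
eef_pos: [0.5212, 0.1626, 0.1039]
ee_rot: [3.14, 0.003, 3.1]
force: [-0.3, -0.8, 0.4]
width: 0.0661
```

```bash
python3 w.py; python3 -c "
from h import *
print(atz('top',(254,184),.062),atz('top',(252,284),.062))"
```

```text
[0.5212 0.1626 0.1039] [3.1402 0.0034 3.0996] [-0.3366 -0.7673  0.4179] 0.06608984898529627
blob [ 282  234   85  101 6261] [323.9716 286.0224] [0.519 0.168 0.055]
  hole [ 1 31  5  9 18] [285.2222 268.2778] [0.5385 0.1539 0.062 ]
  hole [ 32  55  21  19 309] [323.9935 298.123 ] [0.5192 0.1718 0.062 ]
blob [153 332  27  28 416] [165.0865 344.3774] [0.6126 0.2015 0.055 ]
blob [462 332  26  28 403] [475.139  344.3697] [0.4331 0.2088 0.055 ]
[0.60973485 0.15607395 0.062     ] [0.42176194 0.15671127 0.062     ]
```

Request:
{"fn": "apply_moves", "kwargs": {
  "increments": [-0.002, 0.009, -0.01, -0.001, 0.003, 0.02, 0, 0, -0.02, 0, 0, 0, 0, 0, -0.015, 0, 0, 0, 0, 0, -0.006, 0, 0, 0, 0, 0, 0, 0, 0, 0]
}}

```text
t: 10.12
eef_pos: [0.5232, 0.1721, 0.0563]
ee_rot: [3.137, 0.008, 3.12]
force: [0.5, 0.3, -0.3]
width: 0.0659
```

Request:
{"fn": "apply_moves", "kwargs": {
  "increments": [-0.004, 0, -0.007, -0.004, 0.008, 0, 0, 0, 0, 0, 0, 0, 0, 0, 0, 0, 0, 0]
}}

```text
t: 10.37
eef_pos: [0.5202, 0.1728, 0.0508]
ee_rot: [3.14, 0.002, 3.12]
force: [1.4, -0.2, 0.4]
width: 0.0658
```

Request:
{"fn": "apply_moves", "kwargs": {
  "increments": [-0.001, -0.001, -0.003, -0.001, 0.002, 0, 0, 0, 0, 0, 0, 0, 0, 0, 0, 0, 0, 0, 0, 0, 0, 0, 0, 0, 0, 0, 0, 0, 0, 0, 0, 0, 0, 0, 0, 0, 0, 0, 0, 0, 0, 0],
  "hand": 1,
  "force": 45
}}

```text
t: 10.95
eef_pos: [0.5197, 0.1723, 0.0495]
ee_rot: [3.139, 0.002, 3.12]
force: [-0.7, -0.6, -1.3]
width: 0.0447
```

Request:
{"fn": "apply_moves", "kwargs": {
  "increments": [0, 0, 0.02, 0, 0, 0, 0, 0, 0.03, 0, 0, 0, 0, 0, 0.03, 0, 0, 0, 0, 0, 0.025, 0, 0, 0, 0.005, -0.02, 0, 0, 0, 0, 0.01, -0.035, 0, 0, 0, 0, 0.01, -0.035, 0, 0, 0, 0, 0.01, -0.035, 0, 0, 0, 0, 0.01, -0.035, 0, 0, 0, 0, 0.007, -0.025, 0, 0, 0, 0, 0.003, -0.01, 0, 0, 0, 0, 0, 0, 0, 0, 0, 0, 0, 0, 0, 0, 0, 0, 0, 0, 0, 0, 0, 0]
}}

```text
t: 12.12
eef_pos: [0.5736, -0.0311, 0.1588]
ee_rot: [3.14, 0.0, 3.123]
force: [-0.1, 0.3, -1.7]
width: 0.0454
```

```bash
python3 - <<'E'
from h import *
np.set_printoptions(precision=4,suppress=True)
s=arm.get_state(); print(s['eef_pos'],s['ee_rot'],s['force'],s['width'])
w=optics.grab_frame('wrist'); save('w4',w[60:360,160:480],2.5)
for p in [(.58,-.0431),(.5779,-.1431),(.5764,-.213)]: print(proj('wrist',[*p,.056],s))
E
```

```text
[ 0.5736 -0.0311  0.1588] [3.1402 0.0002 3.1228] [-0.0912  0.2667 -1.7317] 0.045404448787866106
[309.4046 227.7998]
[308.2858  64.2264]
[307.5642 -72.3327]
```

View pics/w4.png

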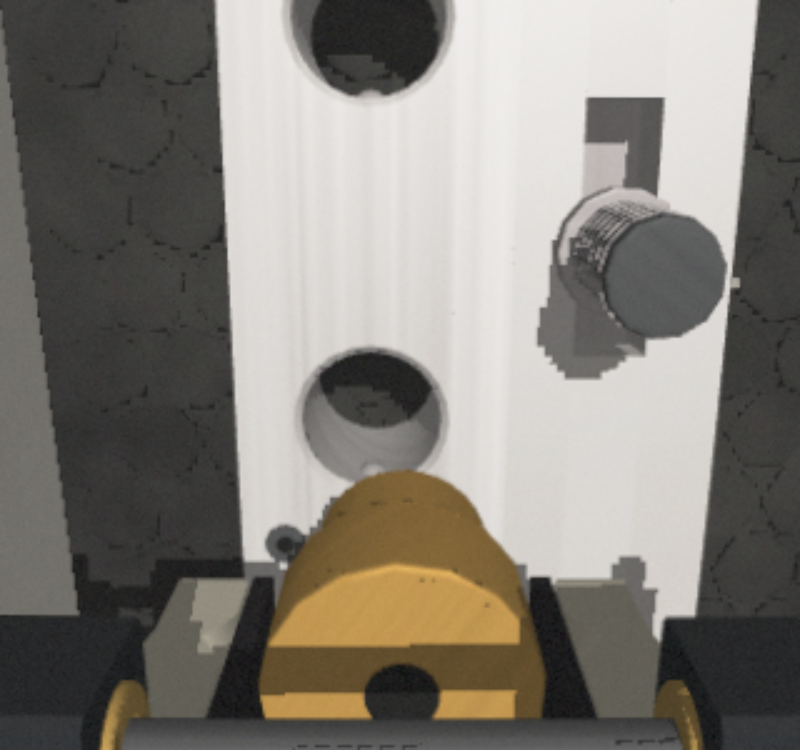

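The crop shows bore 2's mouth centred at (309.8,225.6), 1-2 mm from prediction, with the bush hanging straight and the pin home. Target is (0.580, -0.0443).

Request:
{"fn": "apply_moves", "kwargs": {
  "increments": [0.006, -0.0125, -0.01, 0, 0, 0, 0, 0, -0.015, 0, 0, 0, 0, 0, -0.01, 0, 0, 0, 0, 0, 0, 0, 0, 0, 0, 0, 0, 0, 0, 0]
}}

```text
t: 12.58
eef_pos: [0.5801, -0.0402, 0.122]
ee_rot: [3.14, 0.001, 3.13]
force: [0.3, -0.5, -0.8]
width: 0.0453
```

Request:
{"fn": "apply_moves", "kwargs": {
  "increments": [0, -0.004, 0, -0.001, 0.001, -0.005, 0, 0, 0, 0, 0, 0, 0, 0, 0, 0, 0, 0]
}}

```text
t: 12.83
eef_pos: [0.5804, -0.0438, 0.1225]
ee_rot: [3.141, 0.0, 3.126]
force: [-0.2, -0.2, -2.1]
width: 0.0452
```

Request:
{"fn": "apply_moves", "kwargs": {
  "increments": [-0.0003, -0.0004, -0.01, 0, 0, 0, 0, 0, -0.008, 0, 0, 0, 0, 0, -0.005, 0, 0, 0, 0, 0, 0, 0, 0, 0]
}}

```text
t: 13.17
eef_pos: [0.5814, -0.0436, 0.099]
ee_rot: [3.14, 0.004, 3.126]
force: [0.4, 2.6, -2.5]
width: 0.0449
```

Request:
{"fn": "apply_moves", "kwargs": {
  "increments": [-0.0005, -0.0003, -0.003, -0.001, 0.004, 0, 0, 0, -0.003, 0, 0, 0, 0, 0, -0.003, 0, 0, 0]
}}

```text
t: 13.42
eef_pos: [0.582, -0.043, 0.0899]
ee_rot: [3.14, 0.002, 3.127]
force: [-0.7, 1.5, 4.8]
width: 0.0452
```

Inside, at the detents. Pressing on.

Request:
{"fn": "apply_moves", "kwargs": {
  "increments": [0, 0, -0.005, 0, 0, 0, 0, 0, -0.005, 0, 0, 0, 0, 0, -0.005, 0, 0, 0, 0, 0, -0.004, 0, 0, 0],
  "force": 60
}}

```text
t: 13.75
eef_pos: [0.5822, -0.0429, 0.0738]
ee_rot: [3.141, 0.004, 3.129]
force: [-3.6, 3.5, 9.8]
width: 0.0451
```

Request:
{"fn": "apply_moves", "kwargs": {
  "increments": [0, 0, -0.003, 0, 0, 0, 0, 0, -0.003, 0, 0, 0, 0, 0, -0.002, 0, 0, 0]
}}

```text
t: 14.0
eef_pos: [0.5822, -0.0428, 0.0713]
ee_rot: [-3.141, 0.005, 3.131]
force: [-7.2, 3.6, 13.9]
width: 0.0451
```

Request:
{"fn": "apply_moves", "kwargs": {
  "increments": [0, 0, -0.004, 0, 0, 0, 0, 0, -0.003, 0, 0, 0]
}}

```text
t: 14.17
eef_pos: [0.5822, -0.0428, 0.0712]
ee_rot: [-3.14, 0.007, 3.133]
force: [-9.1, 4.7, 22.1]
width: 0.0452
```

Request:
{"fn": "apply_moves", "kwargs": {
  "increments": [0, 0, 0.002, 0, 0, 0, 0, 0, 0, 0, 0, 0, 0, 0, 0, 0, 0, 0, 0, 0, 0, 0, 0, 0, 0, 0, 0, 0, 0, 0, 0, 0, 0.03, 0, -0.006, -0.01, 0, 0, 0.04, 0, 0, 0, 0, 0, 0.04, 0, 0, 0, -0.012, 0.035, 0.03, 0, 0, 0, -0.012, 0.035, 0.01, 0, 0, 0, -0.012, 0.035, 0, 0, 0, 0, -0.012, 0.035, 0, 0, 0, 0, -0.012, 0.035, 0, 0, 0, 0, -0.012, 0.035, 0, 0, 0, 0, -0.012, 0.035, 0, 0, 0, 0, -0.006, 0.015, 0, 0, 0, 0, 0, 0, 0, 0, 0, 0, 0, 0, 0, 0, 0, 0],
  "hand": 0
}}

```text
t: 15.67
eef_pos: [0.4859, 0.2198, 0.221]
ee_rot: [-3.136, 0.004, 3.117]
force: [0.2, -1.0, -0.8]
width: 0.0876
```

```bash
python3 w.py; python3 b.py c3
```

```text
[0.4859 0.2198 0.221 ] [-3.1363  0.0044  3.1168] [ 0.235  -0.9672 -0.8208] 0.08756880028863552
blob [571 106   9  54 158] [574.7089 133.7785] [0.2844 0.1532 0.055 ]
blob [ 386  219   68   72 3660] [417.8391 254.1344] [0.4041 0.2505 0.055 ]
blob [ 289  240   64   73 3450] [320.7983 276.8681] [0.4869 0.2693 0.055 ]
blob [105 331  33  29 495] [119.7818 343.6929] [0.676  0.3328 0.055 ]
blob [504 331  33  29 493] [520.8174 343.8316] [0.303  0.3415 0.055 ]
[0.4861 0.2194 0.2209] [-3.1363  0.0043  3.1162] [-0.5902  0.2162  0.7531] 0.08727213123059233
[347 187  24  24 441] [358.8073 198.5624] [ 0.5824 -0.0414  0.062 ]
[188 289  29  21 160] [203.2625 303.5   ] [0.3856 0.2462 0.062 ]
```

View pics/c3.png

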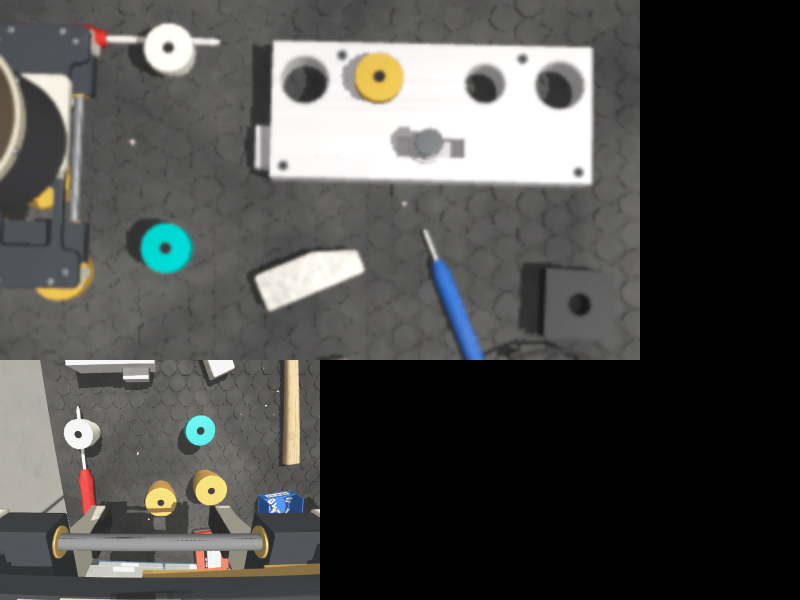

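The small bush is seated in bore 2. The two large ones are at (0.487,0.272) and (0.404,0.2525). They are close together, so I'm turning the jaws by about 40° for the pick.

Request:
{"fn": "apply_moves", "kwargs": {
  "increments": [0, 0.02, -0.01, 0, 0, -0.115, 0, 0.02, -0.02, 0, 0, -0.115, 0, 0.01, -0.02, 0, 0, -0.115, 0, 0, -0.02, 0, 0, -0.115, 0, 0, -0.02, 0, 0, -0.115, 0, 0, -0.01, 0, 0, -0.115, 0, 0, 0, 0, 0, 0, 0, 0, 0, 0, 0, 0]
}}

```text
t: 16.48
eef_pos: [0.4916, 0.2613, 0.1179]
ee_rot: [-3.136, 0.01, 2.382]
force: [1.1, -0.5, -0.1]
width: 0.0877
```

```bash
python3 w.py
```

```text
[0.4916 0.2613 0.1179] [-3.1364  0.0102  2.3824] [ 1.0564 -0.5034 -0.0928] 0.08767243867077164
blob [ 379   96  112  106 8869] [434.999  147.3839] [0.4013 0.2531 0.055 ]
  hole [60 48 11 18 57] [443.1754 152.5789] [0.401  0.2562 0.062 ]
  hole [53 50  8  7 18] [435.5556 149.6111] [0.4029 0.2524 0.062 ]
  hole [50 54  9 12 25] [432.2 156.4] [0.4063 0.2539 0.062 ]
blob [ 294  219   95  105 7376] [340.2711 272.2443] [0.485  0.2707 0.055 ]
  hole [ 38  54  17  17 109] [339.7156 280.6055] [0.4869 0.2719 0.062 ]
blob [105 331  33  29 488] [119.832  343.8053] [0.6184 0.2119 0.055 ]
blob [504 331  33  29 497] [520.9879 343.9074] [0.4361 0.3831 0.055 ]
```

Request:
{"fn": "apply_moves", "kwargs": {
  "increments": [-0.0045, 0.0105, -0.01, 0.011, 0.0035, 0, 0, 0, 0, 0, 0, 0, 0, 0, 0, 0, 0, 0]
}}

```text
t: 16.78
eef_pos: [0.4884, 0.2727, 0.1096]
ee_rot: [3.136, -0.001, 2.388]
force: [-0.1, 0.2, -0.4]
width: 0.0875
```

Request:
{"fn": "apply_moves", "kwargs": {
  "increments": [-0.001, -0.0007, -0.015, -0.004, 0.004, 0, 0, 0, -0.02, 0, 0, 0, 0, 0, -0.012, 0, 0, 0, 0, 0, -0.008, 0, 0, 0, 0, 0, 0, 0, 0, 0, 0, 0, 0, 0, 0, 0]
}}

```text
t: 17.28
eef_pos: [0.4894, 0.2749, 0.057]
ee_rot: [3.133, -0.001, 2.396]
force: [0.1, 0.1, 0.7]
width: 0.0878
```

Request:
{"fn": "apply_moves", "kwargs": {
  "increments": [-0.002, -0.003, -0.006, -0.005, 0.005, 0, 0, 0, 0, 0, 0, 0, 0, 0, 0, 0, 0, 0]
}}

```text
t: 17.53
eef_pos: [0.4881, 0.2726, 0.0524]
ee_rot: [3.138, -0.001, 2.397]
force: [0.1, 0.2, 1.2]
width: 0.0874
```

Request:
{"fn": "apply_moves", "kwargs": {
  "increments": [-0.001, -0.001, -0.003, -0.003, 0.003, 0, 0, 0, 0, 0, 0, 0, 0, 0, 0, 0, 0, 0, 0, 0, 0, 0, 0, 0, 0, 0, 0, 0, 0, 0, 0, 0, 0, 0, 0, 0, 0, 0, 0, 0, 0, 0, 0, 0, 0, 0, 0, 0],
  "hand": 1,
  "force": 60
}}

```text
t: 18.2
eef_pos: [0.4876, 0.2721, 0.0506]
ee_rot: [3.14, -0.001, 2.398]
force: [0.1, 0.8, -0.5]
width: 0.0532
```

Request:
{"fn": "apply_moves", "kwargs": {
  "increments": [0, 0, 0.02, 0, 0, 0, 0, 0, 0.03, 0, 0, 0, 0, 0, 0.03, 0, 0, 0, 0, 0, 0.025, 0, 0, 0, 0.01, -0.025, 0, 0, 0, 0.1, 0.0125, -0.032, 0, 0, 0, 0.1, 0.0125, -0.032, 0, 0, 0, 0.1, 0.0125, -0.032, 0, 0, 0, 0.1, 0.0125, -0.032, 0, 0, 0, 0.1, 0.0125, -0.032, 0, 0, 0, 0.1, 0.0125, -0.032, 0, 0, 0, 0.1, 0.008, -0.015, 0, 0, 0, 0, 0, 0, 0, 0, 0, 0, 0, 0, 0, 0, 0, 0, 0, 0, 0, 0, 0, 0]
}}

```text
t: 19.45
eef_pos: [0.5784, 0.0275, 0.1568]
ee_rot: [-3.138, -0.004, 3.133]
force: [-0.3, -0.5, -2.4]
width: 0.053
```

```bash
python3 - <<'E'
from h import *
np.set_printoptions(precision=4,suppress=True)
s=arm.get_state(); print(s['eef_pos'],s['ee_rot'],s['force'],s['width'])
w=optics.grab_frame('wrist'); save('w5',w[60:360,160:480],2.5)
for p in [(.5835,.027)]: print(proj('wrist',[*p,.056],s))
E
```

```text
[0.5784 0.0275 0.1568] [-3.1378 -0.0036  3.1334] [-0.3482 -0.5359 -2.3517] 0.05302945529323936
[311.1956 245.8981]
```

View pics/w5.png

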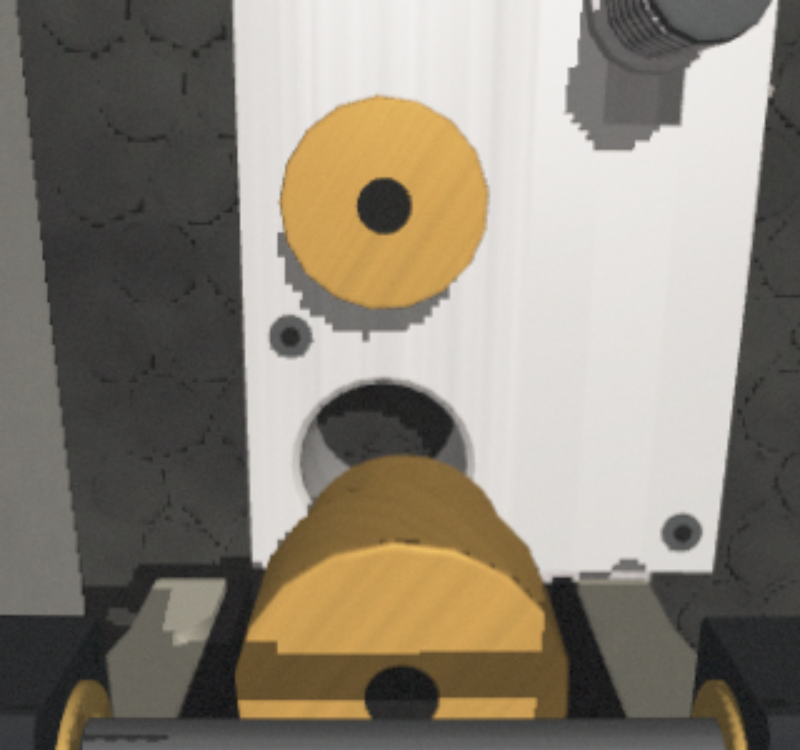

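The crop shows bore 1's mouth centre at about (313.4,244.8) and the seated bush's hole at (313.6,142). I'm using the seated bush to cancel the wrist camera's bias.

```bash
python3 - <<'E'
from h import *
s=arm.get_state(); print(s['eef_pos'],s['ee_rot'])
print(atz('wrist',(313.4,244.8),.056,s),atz('wrist',(313.6,142),.084,s))
E
```

```text
[0.57821805 0.0278137  0.15675567] [-3.13782815 -0.00365498  3.13397947]
[0.58187125 0.02659276 0.056     ] [ 0.58047423 -0.04178322  0.084     ]
```

Request:
{"fn": "apply_moves", "kwargs": {
  "increments": [0.0054, -0.001, -0.01, 0.0038, -0.0036, -0.013, 0, 0, -0.015, 0, 0, 0, 0, 0, -0.01, 0, 0, 0, 0, 0, 0, 0, 0, 0, 0, 0, 0, 0, 0, 0]
}}

```text
t: 19.92
eef_pos: [0.5837, 0.0308, 0.119]
ee_rot: [3.14, 0.001, 3.123]
force: [-0.3, 0.0, -1.8]
width: 0.0531
```

Request:
{"fn": "apply_moves", "kwargs": {
  "increments": [0, -0.004, 0, -0.001, 0.001, 0, 0, 0, 0, 0, 0, 0, 0, 0, 0, 0, 0, 0]
}}

```text
t: 20.17
eef_pos: [0.5838, 0.0274, 0.1193]
ee_rot: [3.141, -0.0, 3.124]
force: [-0.7, 0.3, -0.8]
width: 0.053
```

Request:
{"fn": "apply_moves", "kwargs": {
  "increments": [0, -0.0005, -0.008, 0, 0, 0, 0, 0, -0.006, 0, 0, 0, 0, 0, -0.004, 0, 0, 0, 0, 0, -0.003, 0, 0, 0]
}}

```text
t: 20.5
eef_pos: [0.5838, 0.0265, 0.0986]
ee_rot: [3.141, 0.002, 3.124]
force: [-1.0, -1.1, -2.8]
width: 0.053
```

Entered freely (foot 8 mm deep). Pressing.

Request:
{"fn": "apply_moves", "kwargs": {
  "increments": [0, 0, -0.004, 0, 0.002, 0, 0, 0, -0.005, 0, 0, 0, 0, 0, -0.005, 0, 0, 0, 0, 0, -0.004, 0, 0, 0, 0, 0, -0.003, 0, 0, 0]
}}

```text
t: 20.92
eef_pos: [0.5838, 0.0264, 0.0782]
ee_rot: [-3.142, -0.0, 3.125]
force: [-5.0, 0.1, 9.2]
width: 0.0531
```

Request:
{"fn": "apply_moves", "kwargs": {
  "increments": [0, 0, -0.004, 0, 0, 0, 0, 0, -0.004, 0, 0, 0, 0, 0, -0.004, 0, 0, 0, 0, 0, -0.003, 0, 0, 0]
}}

```text
t: 21.25
eef_pos: [0.5838, 0.0264, 0.0724]
ee_rot: [-3.14, 0.002, 3.129]
force: [-12.2, 0.2, 22.1]
width: 0.0531
```

Request:
{"fn": "apply_moves", "kwargs": {
  "increments": [0, 0, 0.002, 0, 0, 0, 0, 0, 0, 0, 0, 0, 0, 0, 0, 0, 0, 0, 0, 0, 0, 0, 0, 0, 0, 0, 0, 0, 0, 0, 0, 0, 0.03, 0, 0, 0, 0, 0, 0.04, 0, 0, 0, 0, 0, 0.035, 0, 0, 0, -0.02, 0.024, 0.01, 0, 0, 0, -0.02, 0.024, 0, 0, 0, 0, -0.02, 0.024, 0, 0, 0, 0, -0.02, 0.024, 0, 0, 0, 0, -0.02, 0.024, 0, 0, 0, 0, -0.02, 0.024, 0, 0, 0, 0, -0.02, 0.024, 0, 0, 0, 0, -0.02, 0.024, -0.02, 0, 0, 0, -0.01, 0.012, -0.03, 0, 0, 0, 0, 0, 0, 0, 0, 0, 0, 0, 0, 0, 0, 0],
  "hand": 0
}}

```text
t: 22.83
eef_pos: [0.4094, 0.2389, 0.1392]
ee_rot: [3.14, 0.005, 3.125]
force: [1.0, 0.1, 0.1]
width: 0.0876
```

```bash
python3 w.py; python3 b.py c4
```

```text
[0.4094 0.2389 0.1392] [3.1404 0.0051 3.1254] [0.9592 0.0825 0.1043] 0.08756932485798848
blob [540  90   8  56 191] [543.733  116.5236] [0.2808 0.1575 0.055 ]
blob [ 290  222   87   97 6134] [332.5691 271.3231] [0.4017 0.2505 0.055 ]
blob [105 331  33  29 495] [119.7556 343.7333] [0.5487 0.3026 0.055 ]
blob [504 331  33  29 491] [520.7821 343.7882] [0.2729 0.3065 0.055 ]
[0.4093 0.2384 0.1389] [3.1408 0.0042 3.1242] [-0.0515 -0.2843 -0.8638] 0.08744574460096764
[307 184  29  29 628] [321.0334 197.6067] [0.5841 0.0296 0.062 ]
[347 187  24  24 443] [358.7968 198.5327] [ 0.5825 -0.0414  0.062 ]
```

Request:
{"fn": "apply_moves", "kwargs": {
  "increments": [-0.0073, 0.0145, -0.015, -0.001, 0.004, 0, 0, 0, -0.02, 0, 0, 0, 0, 0, -0.01, 0, 0, 0, 0, 0, 0, 0, 0, 0, 0, 0, 0, 0, 0, 0]
}}

```text
t: 23.4
eef_pos: [0.4086, 0.253, 0.0983]
ee_rot: [3.134, 0.008, 3.116]
force: [-0.4, 1.0, 1.1]
width: 0.0879
```

```bash
python3 w.py
```

```text
[0.4086 0.253  0.0983] [3.1338 0.0077 3.1164] [-0.3833  1.0165  1.0613] 0.08787901307451175
blob [620   1   4  66 169] [622.1183  35.0888] [0.2706 0.1372 0.055 ]
blob [580  14  14 110 476] [586.0126  71.8256] [0.285  0.1528 0.055 ]
blob [ 281  217  105  115 8871] [332.5884 276.1536] [0.4019 0.2506 0.055 ]
blob [105 331  33  29 499] [119.6092 343.8497] [0.5236 0.2901 0.055 ]
blob [503 331  34  29 495] [520.8646 343.8707] [0.2963 0.2949 0.055 ]
```

Request:
{"fn": "apply_moves", "kwargs": {
  "increments": [-0.0065, 0.0005, -0.01, -0.0078, 0.0077, 0.004, 0, 0, -0.015, 0, 0, 0, 0, 0, -0.012, 0, 0, 0, 0, 0, -0.006, 0, 0, 0, 0, 0, 0, 0, 0, 0, 0, 0, 0, 0, 0, 0]
}}

```text
t: 23.95
eef_pos: [0.4037, 0.2546, 0.0569]
ee_rot: [3.137, 0.003, 3.118]
force: [0.1, -0.6, 1.0]
width: 0.088
```

Request:
{"fn": "apply_moves", "kwargs": {
  "increments": [-0.002, -0.001, -0.007, -0.005, 0.003, 0, 0, 0, 0, 0, 0, 0, 0, 0, 0, 0, 0, 0]
}}

```text
t: 24.2
eef_pos: [0.402, 0.2542, 0.0506]
ee_rot: [3.141, 0.001, 3.118]
force: [-0.2, 0.3, -0.6]
width: 0.0874
```

Request:
{"fn": "apply_moves", "kwargs": {
  "increments": [0, -0.0005, -0.001, 0, 0, 0, 0, 0, 0, 0, 0, 0, 0, 0, 0, 0, 0, 0, 0, 0, 0, 0, 0, 0, 0, 0, 0, 0, 0, 0, 0, 0, 0, 0, 0, 0, 0, 0, 0, 0, 0, 0, 0, 0, 0, 0, 0, 0],
  "hand": 1,
  "force": 60
}}

```text
t: 24.87
eef_pos: [0.4024, 0.2543, 0.0506]
ee_rot: [3.139, 0.003, 3.119]
force: [0.3, 0.2, -0.4]
width: 0.053
```

Request:
{"fn": "apply_moves", "kwargs": {
  "increments": [0, 0, 0.025, 0, 0, 0, 0, 0, 0.035, 0, 0, 0, 0, 0, 0.035, 0, 0, 0, 0, 0, 0.035, 0, 0, 0, 0.01, -0.025, 0.02, 0, 0, 0, 0.0145, -0.037, 0, 0, 0, 0, 0.0145, -0.037, 0, 0, 0, 0, 0.0145, -0.037, 0, 0, 0, 0, 0.0145, -0.037, 0, 0, 0, 0, 0.0145, -0.037, 0, 0, 0, 0, 0.0145, -0.037, 0, 0, 0, 0, 0.0145, -0.037, 0, 0, 0, 0, 0.0145, -0.037, 0, 0, 0, 0, 0.0145, -0.037, 0, 0, 0, 0, 0.0145, -0.037, 0, 0, 0, 0, 0.01, -0.025, 0, 0, 0, 0, 0, 0, 0, 0, 0, 0, 0, 0, 0, 0, 0, 0]
}}

```text
t: 26.37
eef_pos: [0.566, -0.1901, 0.2041]
ee_rot: [3.141, -0.002, 3.122]
force: [-0.4, 0.1, -2.2]
width: 0.053
```

Request:
{"fn": "apply_moves", "kwargs": {
  "increments": [0.012, -0.022, -0.02, 0, 0, 0, 0, 0, -0.025, 0, 0, 0, 0, 0, 0, 0, 0, 0, 0, 0, 0, 0, 0, 0]
}}

```text
t: 26.7
eef_pos: [0.5775, -0.2116, 0.158]
ee_rot: [3.14, -0.002, 3.122]
force: [1.2, 0.1, -1.5]
width: 0.0534
```

```bash
python3 - <<'E'
from h import *
np.set_printoptions(precision=4,suppress=True)
s=arm.get_state(); print(s['eef_pos'],s['ee_rot'],s['force'],s['width'])
w=optics.grab_frame('wrist'); save('w6',w[60:360,160:480],2.5)
print(proj('wrist',[.5787,-.2136,.056],s))
E
```

```text
[ 0.5775 -0.2116  0.158 ] [ 3.14   -0.0023  3.1223] [ 1.1964  0.0752 -1.5131] 0.05338276094162856
[317.2979 242.2759]
```

View pics/w6.png

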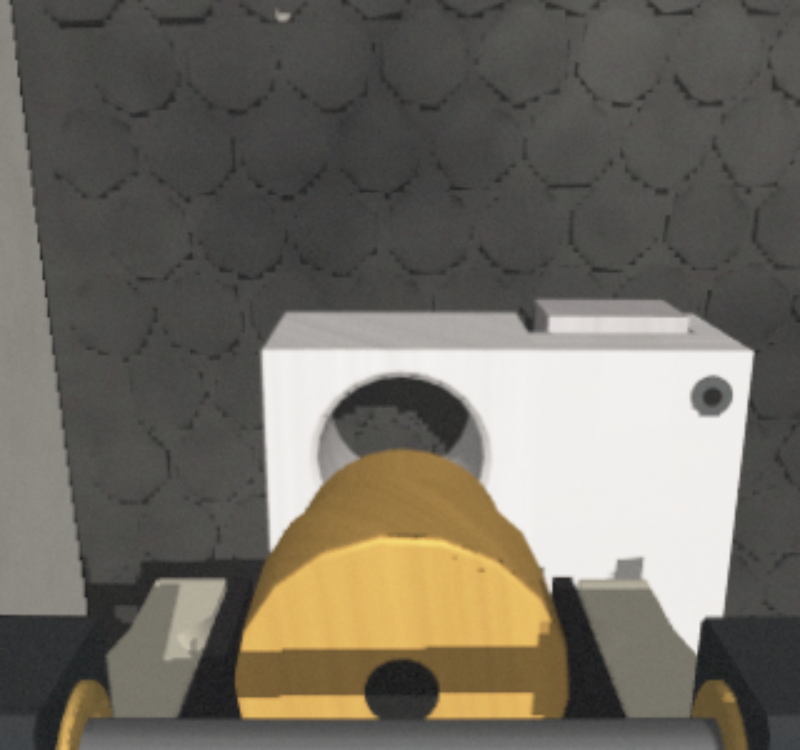

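Bore 4's mouth is at about (321,242), which agrees with prediction after bias to within 1 mm. Target is (0.578, -0.2136).

Request:
{"fn": "apply_moves", "kwargs": {
  "increments": [0.0005, -0.002, -0.01, -0.001, -0.002, 0, 0, 0, -0.015, 0, 0, 0, 0, 0, -0.012, 0, 0, 0, 0, 0, 0, 0, 0, 0, 0, 0, 0, 0, 0, 0]
}}

```text
t: 27.17
eef_pos: [0.5798, -0.2102, 0.1246]
ee_rot: [3.141, 0.007, 3.128]
force: [0.7, -0.0, -1.1]
width: 0.0529
```

Request:
{"fn": "apply_moves", "kwargs": {
  "increments": [-0.0015, -0.0033, -0.004, -0.001, 0.007, -0.004, 0, 0, 0, 0, 0, 0, 0, 0, 0, 0, 0, 0]
}}

```text
t: 27.42
eef_pos: [0.5795, -0.2132, 0.123]
ee_rot: [-3.14, 0.003, 3.125]
force: [0.1, -0.6, -1.7]
width: 0.0531
```

Request:
{"fn": "apply_moves", "kwargs": {
  "increments": [-0.001, -0.0004, -0.008, 0.001, 0.003, 0, 0, 0, -0.008, 0, 0, 0, 0, 0, -0.005, 0, 0, 0, 0, 0, -0.003, 0, 0, 0]
}}

```text
t: 27.75
eef_pos: [0.5803, -0.2142, 0.105]
ee_rot: [-3.138, 0.006, 3.128]
force: [-15.6, 11.4, 42.6]
width: 0.0533
```

Rim contact. The reaction points to -x and +y, so I'm backing off and shifting that way.

Request:
{"fn": "apply_moves", "kwargs": {
  "increments": [0, 0, 0.006, 0, 0, 0, -0.002, 0.002, 0.003, 0.003, 0.006, -0.005, 0, 0, 0, 0, 0, 0, 0, 0, 0, 0, 0, 0]
}}

```text
t: 28.08
eef_pos: [0.578, -0.2119, 0.1143]
ee_rot: [3.142, 0.0, 3.122]
force: [-0.9, -0.7, -2.4]
width: 0.0529
```

Request:
{"fn": "apply_moves", "kwargs": {
  "increments": [0, 0, -0.004, 0, 0, 0, 0, 0, -0.003, 0, 0, 0, 0, 0, -0.003, 0, 0, 0]
}}

```text
t: 28.33
eef_pos: [0.5777, -0.2119, 0.1022]
ee_rot: [3.141, -0.001, 3.122]
force: [1.0, 0.0, -2.0]
width: 0.0528
```

Entering freely now.

Request:
{"fn": "apply_moves", "kwargs": {
  "increments": [0, 0, -0.003, 0, 0, 0, 0, 0, -0.003, 0, 0, 0, 0, 0, -0.003, 0, 0, 0]
}}

```text
t: 28.58
eef_pos: [0.5777, -0.2122, 0.0912]
ee_rot: [3.142, -0.002, 3.122]
force: [-2.3, -0.3, 8.6]
width: 0.0532
```

Request:
{"fn": "apply_moves", "kwargs": {
  "increments": [0, 0, -0.005, 0, 0, 0, 0, 0, -0.005, 0, 0, 0, 0, 0, -0.005, 0, 0, 0, 0, 0, -0.004, 0, 0, 0, 0, 0, -0.004, 0, 0, 0]
}}

```text
t: 29.0
eef_pos: [0.5787, -0.2126, 0.0723]
ee_rot: [-3.139, 0.001, 3.124]
force: [-18.2, 11.7, 54.8]
width: 0.0531
```

Request:
{"fn": "apply_moves", "kwargs": {
  "increments": [0, 0, 0.003, 0, 0, 0, 0, 0, 0, 0, 0, 0, 0, 0, 0, 0, 0, 0, 0, 0, 0, 0, 0, 0, 0, 0, 0, 0, 0, 0, 0, 0, 0.03, 0, 0, 0, 0, 0, 0.04, 0, 0, 0, 0, 0, 0.035, 0, 0, 0, -0.025, -0.025, 0.03, 0, 0, 0, -0.025, -0.025, 0.01, 0, 0, 0, -0.025, -0.025, 0, 0, 0, 0, -0.025, -0.025, 0, 0, 0, 0, -0.025, -0.025, 0, 0, 0, 0, -0.02, -0.02, 0, 0, 0, 0, 0, 0, 0, 0, 0, 0, 0, 0, 0, 0, 0, 0],
  "hand": 0
}}

```text
t: 30.33
eef_pos: [0.4291, -0.3594, 0.2213]
ee_rot: [-3.136, -0.001, 3.128]
force: [-0.1, -0.3, 0.1]
width: 0.0875
```

```bash
python3 - <<'E'
from h import *
np.set_printoptions(precision=4,suppress=True)
im=optics.grab_frame('top'); sd=optics.grab_frame('side')
hsv=cv2.cvtColor(im,cv2.COLOR_RGB2HSV)
m=cv2.inRange(hsv,(15,120,90),(32,255,255)); m[:,:165]=0;m[330:]=0
n,l,st,ce=cv2.connectedComponentsWithStats(m)
for i in range(1,n):
    if st[i,4]>150: print(st[i],ce[i],atz('top',ce[i],.084))
a=cv2.resize(im[160:340,170:490],(640,360)); b=cv2.resize(sd[165:285,250:410],(320,240),interpolation=cv2.INTER_CUBIC)
o=np.zeros((600,800,3),np.uint8); o[:360,:640]=a
b=cv2.resize(sd[165:285,255:415],(320,240),interpolation=cv2.INTER_CUBIC); o[360:,:320]=b
c=cv2.resize(sd[200:380,180:420],(320,240)); o[360:,330:650]=c
save('fin',o)
E
```

```text
[308 184  28  29 608] [321.3405 197.9753] [0.5798 0.0284 0.084 ]
[348 187  23  24 427] [358.8759 198.6745] [ 0.5786 -0.0408  0.084 ]
```

View pics/fin.png

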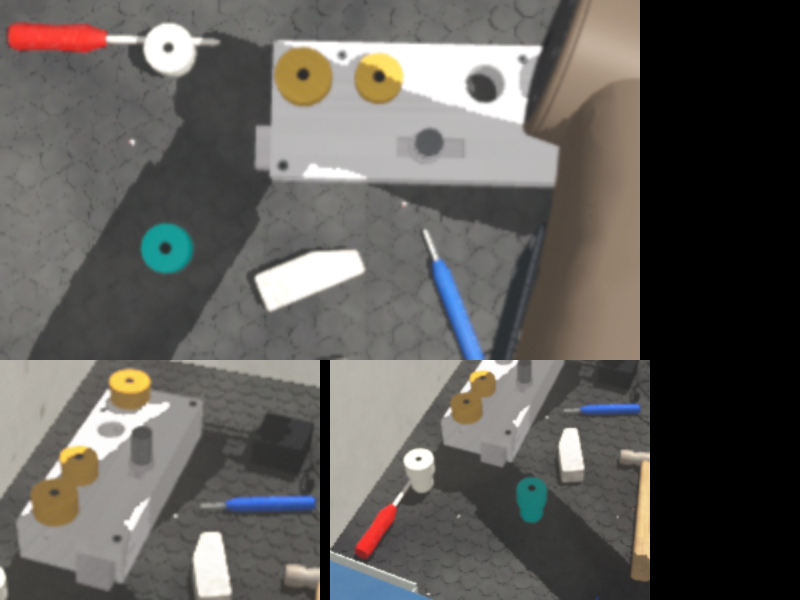

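The final views show bushes seated in bores 1, 2 and 4 and the pin home. The bystanders look unmoved and no bronze bush is left on the bench. I'm checking the head-top heights numerically in the side view.

```bash
python3 - <<'E'
from h import *
sd=optics.grab_frame('side')
for n,p in dict(b1=(.5822,.0266),b2=(.5805,-.0435),b4=(.577,-.2135)).items():
    print(n,'z.084',proj('side',[*p,.084]).round(1),'z.086',proj('side',[*p,.086]).round(1))
save('sz',cv2.resize(sd[160:250,260:360],(800,720),interpolation=cv2.INTER_CUBIC)[:600])
E
```

```text
b1 z.084 [282.5 230.7] z.086 [282.4 230. ]
b2 z.084 [294.7 212.7] z.086 [294.7 212. ]
b4 z.084 [320.1 174.9] z.086 [320.1 174.2]
```

View pics/sz.png

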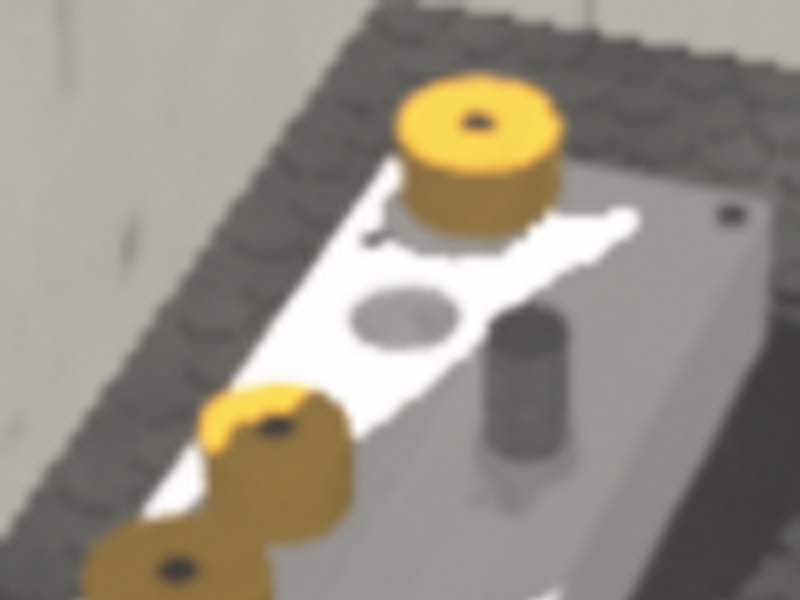

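Hole centres read at (319.8,175.3), (294.5,213.4) and (282.1,231.2), all within 0.7 px of their seated positions at z = 0.084 and none high. Handing in.

```bash
python3 -c "
from h import *
print(arm.job_done())"
```

```text
the job is handed in; nothing more can be done
None
```

The job is handed in: the index pin is home in the pilot hole, and all three bronze bushes on the bench are pressed into bores of their own size. The interface reported no verdict.

- **Pin:** I saw the pilot hole in the wrist camera, so I lowered the pin straight in and did not need to feel along the slot. It stopped at full depth under about 24 N, and later pictures show it standing in the slot with its collar on the jig.
- **Bushes:** The small bush went into bore 2 and the two large ones into bores 1 and 4. The turquoise and white look-alikes were not touched, and I saw no fourth bronze bush.
- **Bore 4:** The last bush first caught on the rim, at about 43 N. I backed off, shifted about 2 mm and it then went in freely. It was finally pressed with about 55 N, against about 22 N for the others.

**Last checks:** In the side view, all three bush heads lie within 0.7 pixel (about 2 mm) of their seated positions and none stands high. The arm was clear of everything. The bystander tools look unmoved in the pictures, though I did not measure their positions. The arm hid bore 4 in the last top view, so that bush was checked only from the side and by its pressing depth.

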